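# Put the lighter away and draw the chest lid tight

### The job

Put the grey lighter away in the top compartment of the open pine chest and swing the lid shut onto its rubber gasket. Then turn the lid's T-handle clockwise a quarter turn, fully home to its stop, so that the latch draws the lid down tight, and let go. Leave the jar, the dreidel and the menorah where they are.

Things in the scene. Friction and masses are not known exactly. Their poses are not given: they have to be found in the camera images.
- chest: Pine chest, fixed, 170 (x) by 250 (y) by 110 mm high, rubber gasket round the rim. Origin: centre of its underside; the front, with a shut tray that is not used, faces -x; x points to the hinge side. The open top compartment is inside 146 (x) by 226 (y) mm, walls 12 mm, 48 mm deep.
- chest_in (a point): Centre of the compartment's floor, 62 mm above the chest's origin, same axes. A steel keeper bracket on the inside of the front wall spans x -73 to -36 and y -36 to +16 mm, more than 30 mm above this floor. A thing lying flat, up to 20 mm thick, is clear of the latch.
- lighter_center (a point): Centre of the grey plastic pocket lighter, loose, about 30 g, lying flat on the tiles: 80 mm long (its x axis), 24 mm wide (y), 13 mm thick (z), with a steel head at the +x end.
- lid (a joint): Lid angle (rad): 0 = tight on the frame, positive = open. Starts at 1.62 to 1.78, leaning back past upright; stop at 1.9. Pine board, 0.2 kg. A stiff hinge holds it at any angle; 1 to 4 N at the free edge moves it. Pushed shut with 5 to 7 N it rests on the soft gasket at 0.02 to 0.04, free edge about 5 mm high, ready to latch. The gasket pushes back with up to 9 N.
- lid_hinge (a point): Middle of the lid's hinge axis, which is parallel to the chest's y, on the far (+x) edge of the rim, 85 mm in x and 112 mm in z from the chest's origin. Frame of the lid: with the lid at 0 the board reaches from here to x = -170 mm and from z = 0 (underside) to z = 14 mm (top face); y from -125 to +125 mm. Turn the latch only once the lid is shut.
- latch (a joint): T-handle angle (rad) about its stem, square to the lid. 0 = unlatched, bar parallel to the lid's free edge; grows clockwise seen from above, to a stop at 1.57, bar front to back. Starts at 0 to 0.15, stays where left. With the lid on the gasket (under 0.05) a pawl catches the keeper from about 0.9 on and draws the lid to 0.01 or less by 1.35; the handle sinks 3 mm. Takes 0.1 to 0.25 N m.
- latch_grip (a point): Middle of the black T-bar, on the axis of the stem: 110 mm from the hinge towards the lid's free edge, midway along y, 46 mm above the lid's underside (32 mm above its top face). The bar is 80 mm long, 16 mm wide and 16 mm high, with a 24 mm gap between it and the lid. The bar lies along this frame's y, z points out of the lid's top face.
- jar: Glass jar with a metal lid, 72 mm across, 110 mm high, loose, standing on the coaster; origin at its foot. Not to be moved.
- coaster: Blue silicone coaster, 100 mm across, 5 mm thick, fixed, under the jar; origin at its underside.
- dreidel: Small wooden dreidel lying on its side, 30 mm wide and high, about 60 mm long along its x; origin at the middle of its underside. Loose. Not to be moved.
- menorah: Folding steel menorah, loose, 0.5 kg: a zigzag row of nine candle cups on hinged links, 280 mm long (y), 45 mm wide (x), 24 mm high, the middle cup 50 mm high; origin in the middle at the foot. Stands beyond the chest. Not to be moved.

How it is judged:
By the outcome, as a careful person would: the job done as asked, in the order asked, and still so for the second after the job is handed in, with the robot touching nothing.
It also fails if it takes over 70 s, if anything falls off the work surface, if the arm or the gripper's body presses on something with over 40 N, if the wrist force passes 120 N, or if a joint passes its speed limit or range.

### The arm

A 6-joint arm with a two-finger parallel gripper is mounted at the origin on the work surface. World frame = base frame: x ahead of the robot, y to its left, z up, the work surface at z = 0. Lengths are in m, angles in rad, forces in N, time in s.
With the tool pointing down it reaches from about 0.375 to 0.9 m from the base axis. Payload 3.1 kg.
Tool frame: the origin (TCP) lies between the finger pads; the fingertips stand 25 mm ahead of it and the grasp point (between the pads) lies 6 mm ahead of it; x points along the fingers, y is the direction in which the jaws open and shut, and the axes are right-handed (so a half turn about x gives the same grasp; the last joint's range is limited). The gripper opens to 85 mm and grips with 20 to 120 N. Pads are 22 mm wide; open, the fingers measure 114 mm over their backs; the gripper's body (76 mm by 85 mm) begins 54 mm behind the grasp point. The pads swing forward as they close: fully open they stand 13 mm farther back than shut.
Start: joints at [-1.3, 0.527, 1.433, -0, 1.181, -0.178], TCP at [0.272, -0.563, 0.256] pointing down, gripper open.
Joint ranges: [-3.08, 3.08], [-0.75, 2.2], [0.22, 2.44], [-1.43, 4.57], [0, 2.65], [-2.85, 2.85]. Speed limits (rad/s): [2.79, 2.79, 3.14, 3.14, 3.14, 3.14].

### API

Orientations are given as a unit quaternion [x, y, z, w].
In Python, from station import manip, viewer, workorder gives the robot as it stands.
- The arm moves only by the shell command python3 -m crank 'ROWS' [FORCE]. ROWS is JSON, one flat list of numbers, 5 for each row, row after row: the opening, from 0 (shut) to 1 (fully open), then the shift along the world's x, y, z in mm, then the turn about the world's z in rad. A call has 1 to 10 rows; each row is the pose to reach, as a shift and turn from the pose commanded when the call began; what a row does not reach only later rows make up. A row lasts 1/8 s, in which the tool goes at most 62.5 mm and 10.7 degrees, less where a joint would pass 70% of its speed; a pose out of reach is approached as far as the arm can. A call with a gripper value outside its range is refused whole. The fingers move at their own pace and stop on an object; FORCE is the grip in N (left out, the last holds). Time passes only in rows, so rows that repeat a pose let the fingers close. It gives the time, the measured TCP pose, the force and the opening at its end, in the units of the state.
- manip.sense(): the state, without advancing time (a new reading comes with each control period).
- viewer.snapshot(name): name is "scene" or "top" or "wrist"; returns a dict with "img" (420x560x3 uint8, red, green, blue), "range_z" (420x560 float32, m along the optical axis (not along the pixel's ray), 0 where there is no reading), "fx", "fy", "cx", "cy" (pixels), "k1" (the pictures are not rectified: a ray, as slopes to the right and down, at radius r is drawn at 1 + k1 r^2 times it, then the intrinsics apply), "origin" and "attitude" of the camera in the world. Camera axes: x right, y down, z forward; pixel columns grow to the right and rows downward; lengths in m; the calibration is good to about 2 mm. A picture is of the moment at which its call begins.
- workorder.sign_off(): hands the job in, once; it reports no verdict.
The state is a dict: "t": time; "q": joint angles; "qd": joint speeds; "tau": joint torques, N m; "tcp_pos": TCP position; "tool_rot": TCP orientation; "force": force on the tool from outside, world axes, zero at the start; "ft_torque": the same for the moment, N m; "finger_gap": opening from 0.0 (shut) to 1.0 (fully open).
Only numpy, scipy, OpenCV 4.12 (cv2) and the standard library are available. Lean on these libraries where they do the work, as an engineer would, in place of code of your own. Each camera call takes 0.05 s, during which the arm holds its last target.

## Working session

There is one attempt and no reset: what is moved stays moved. The work goes in short steps, Python scripts to look and compute and a shell command to move; the robot and the scene stay as the last step left them, time stands still between calls to the robot, and variables do not carry over. Pictures are saved under pics/ and viewed, and the job is handed in when it is done.

```bash
ls -la; mkdir -p pics; cat > h.py <<'E'
import numpy as np, cv2
from station import manip, viewer, workorder
from scipy.spatial.transform import Rotation as R
def att(s):
    a=np.array(s["attitude"],float)
    return a if a.shape==(3,3) else R.from_quat(a).as_matrix()
def snap(name,fn):
    s=viewer.snapshot(name); cv2.imwrite(fn,cv2.cvtColor(s["img"],cv2.COLOR_RGB2BGR)); 
    np.savez(fn.replace('.png','.npz'),**{k:np.array(v) for k,v in s.items()})
    return s
def ray(s,u,v):
    x=(u-s["cx"])/s["fx"]; y=(v-s["cy"])/s["fy"]
    p=cv2.undistortPoints(np.array([[[u,v]]],float),np.array([[s["fx"],0,s["cx"]],[0,s["fy"],s["cy"]],[0,0,1]],float),np.array([float(s["k1"]),0,0,0]))[0,0]
    return np.array([p[0],p[1],1.])
def onz(s,u,v,z):
    d=att(s)@ray(s,u,v); o=np.array(s["origin"]); return o+d*(z-o[2])/d[2]
def pt(s,u,v):
    z=float(s["range_z"][int(round(v)),int(round(u))]); return np.array(s["origin"])+att(s)@(ray(s,u,v)*z)
def load(fn): return dict(np.load(fn))
def cloud(s):
    H,W=s["range_z"].shape; uu,vv=np.meshgrid(np.arange(W),np.arange(H))
    P=cv2.undistortPoints(np.stack([uu,vv],-1).reshape(-1,1,2).astype(float),np.array([[s["fx"],0,s["cx"]],[0,s["fy"],s["cy"]],[0,0,1]],float),np.array([float(s["k1"]),0,0,0])).reshape(H,W,2)
    z=s["range_z"][...,None]; c=np.concatenate([P*z,z],-1)@att(s).T+np.array(s["origin"])
    c[s["range_z"]==0]=np.nan; return c
E
python3 - <<'E'
from h import *
print(manip.sense())
for n in ["scene","top","wrist"]:
    s=snap(n,f"pics/{n}0.png"); print(n,s["fx"],s["cx"],s["cy"],s["k1"],s["origin"],s["attitude"])
E
```

```text
total 12
drwxr-xr-x  3 agent agent 4096 Dec  7 15:07 .
drwxr-xr-x 23 root  root  4096 Dec  7 15:07 ..
drwxr-xr-x  2 agent agent 4096 Dec  7 15:07 pics
{'t': 0.0, 'q': array([-1.29948829e+00,  5.28485171e-01,  1.43390107e+00,  3.99518520e-05,
        1.18139327e+00, -1.78509549e-01]), 'qd': array([-0.00056561, -0.00108492, -0.00021361, -0.00233392, -0.00024427,
        0.00035379]), 'tau': array([-8.20889682e-05, -4.42349517e+01, -1.78025454e+01, -3.01708842e-04,
        8.51510209e-03,  1.46290425e-06]), 'tcp_pos': array([ 0.27160174, -0.56216944,  0.25532227]), 'tool_rot': array([-0.68927588, -0.15846476,  0.68932151, -0.15691887]), 'force': array([0.04770028, 0.07945454, 0.01180247]), 'ft_torque': array([ 0.00036368, -0.01753168,  0.01140473]), 'finger_gap': 0.9982067553953073}
scene 459.24843226141917 282.7413139123349 212.6034570137623 -0.10891505501063915 [ 1.49956966 -0.42300393  0.7939383 ] [ 0.7505044   0.47515597 -0.24868671 -0.3861669 ]
top 461.49711994485415 283.3454130920233 208.4701944601813 -0.1001380697059284 [ 0.50786117 -0.01406061  1.31689409] [-0.70628018  0.70656086 -0.02113577  0.03864382]
wrist 290.48554395622585 282.4190393827491 213.08506671981783 -0.05726728024207619 [ 0.33070731 -0.53431752  0.37286651] [ 0.8396536  -0.52726702 -0.07009148  0.10981122]
```

View pics/scene0.png

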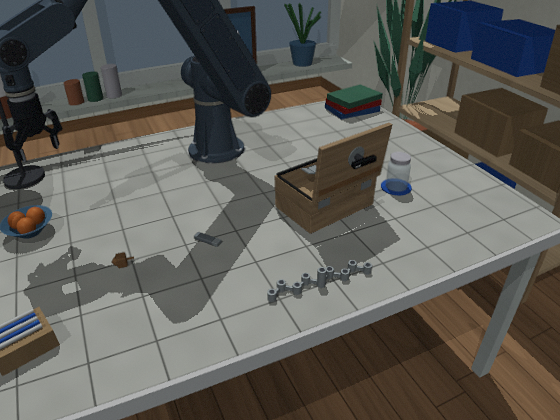

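View pics/top0.png

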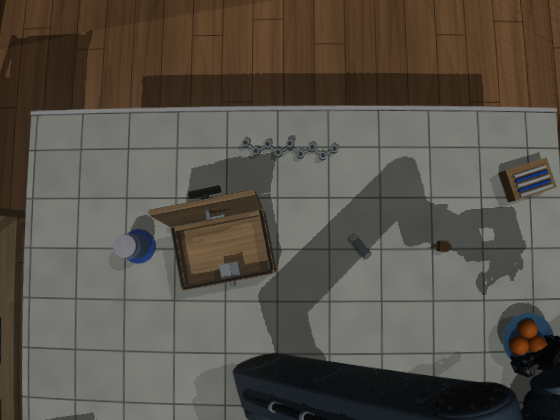

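View pics/wrist0.png

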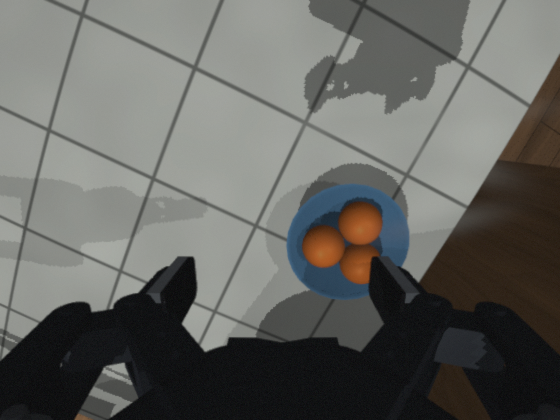

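The top view shows the lighter at about (360,246), the chest rim at about (172–275, 210–288) with its lid leaning back and the T-bar at (204,191), the jar at (128,245), the dreidel at (444,246) and the menorah along row ~150. Next I'll measure the poses.

```bash
python3 - <<'E'
from h import *
s=load("pics/top0.png".replace('.png','.npz')); c=cloud(s); g=s["img"].astype(int)
# lighter: 
sub=(slice(220,275),slice(335,385))
z=c[...,2]; m=np.zeros(z.shape,np.uint8); m[sub]=(z[sub]>0.007)
print("table z",np.nanmedian(z[300:340,320:340]))
n,l,st,ce=cv2.connectedComponentsWithStats(m); print(st[1:])
k=1+np.argmax(st[1:,4]); P=c[l==k]; print("lighter z",np.percentile(P[:,2],[10,50,90]))
r=cv2.minAreaRect(P[:,:2].astype(np.float32)*1000); print("lighter rect",r)
# chest rim points
sub=(slice(195,300),slice(150,290))
m=np.zeros(z.shape,np.uint8); m[sub]=((z[sub]>0.095)&(z[sub]<0.122))
P=c[m>0]; 
n,l,st,ce=cv2.connectedComponentsWithStats(m);k=1+np.argmax(st[1:,4]);P=c[l==k]
r=cv2.minAreaRect(P[:,:2].astype(np.float32)*1000); print("rim",r,cv2.boxPoints(r), np.median(P[:,2]))
m[sub]=((z[sub]>0.05)&(z[sub]<0.072)); P=c[m>0]; r=cv2.minAreaRect(P[:,:2].astype(np.float32)*1000); print("floor",r,np.median(P[:,2]))
big=cv2.resize(s["img"][120:320,100:400],None,fx=2.6,fy=2.6,interpolation=cv2.INTER_CUBIC); cv2.imwrite("pics/topcrop.png",big[...,::-1])
# lid points by scene
s2=load("pics/scene0.npz");cv2.imwrite("pics/scenecrop.png",cv2.resize(s2["img"][110:250,250:430],None,fx=4,fy=4,interpolation=cv2.INTER_CUBIC)[...,::-1])
E
```

```text
table z -0.0012191796135518906
[[349 233  22  26 216]
 [361 257   1   1   1]
 [353 259   1   1   1]
 [349 270   1   1   1]]
lighter z [0.00857537 0.01093425 0.01444376]
lighter rect ((513.5062866210938, -197.70706176757812), (78.16712188720703, 23.979122161865234), 37.01220703125)
rim ((502.3553466796875, 177.59532165527344), (172.78221130371094, 250.51499938964844), 11.23145866394043) [[393.22202  283.62726 ]
 [442.01556   37.91006 ]
 [611.48865   71.563385]
 [562.6951   317.28058 ]] 0.10919447485880684
floor ((498.4129943847656, 172.25071716308594), (168.9154510498047, 242.62265014648438), 11.558368682861328) 0.06031166550793676
```

View pics/topcrop.png

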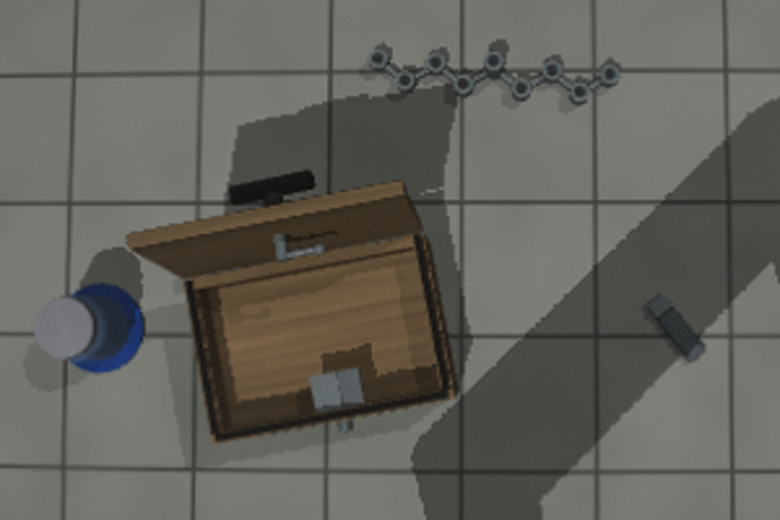

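View pics/scenecrop.png

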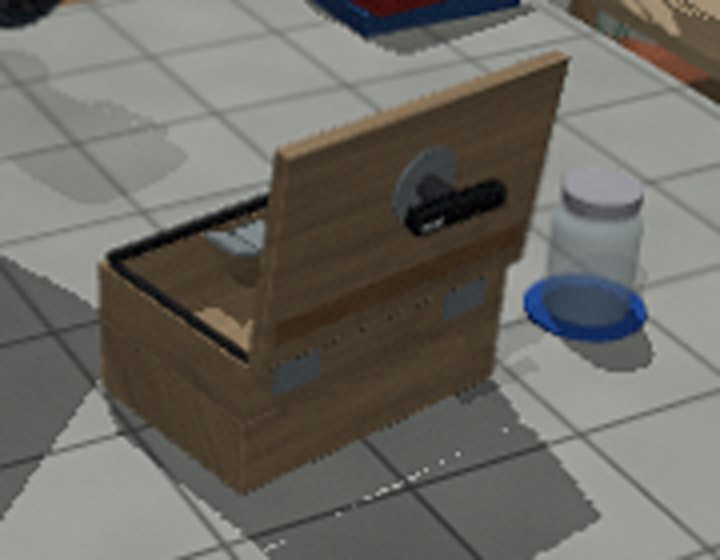

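```bash
cat >> h.py <<'E'
def yaw(st=None):
    st=st or manip.sense(); y=R.from_quat(st["tool_rot"]).as_matrix()[:,1]; return np.arctan2(y[1],y[0])
YC=np.radians(11.23)
def W(cx,cy,x,y): # chest local mm -> world mm
    return np.array([cx+np.cos(YC)*x-np.sin(YC)*y, cy+np.sin(YC)*x+np.cos(YC)*y])
E
python3 - <<'E'
from h import *
st=manip.sense(); print(R.from_quat(st["tool_rot"]).as_matrix().round(3), "jaw yaw",np.degrees(yaw(st)))
# lid plane via scene cam, in chest frame
for n in ["scene","top"]:
    s=load(f"pics/{n}0.npz"); c=cloud(s); P=c.reshape(-1,3)*1000; P=P[~np.isnan(P[:,0])]
    Rz=np.array([[np.cos(YC),np.sin(YC)],[-np.sin(YC),np.cos(YC)]])
    L=(P[:,:2]-[502,177.5])@Rz.T; L=np.c_[L,P[:,2]]
    m=(abs(L[:,1])<140)&(L[:,2]>125)&(L[:,2]<320)&(L[:,0]>40)&(L[:,0]<200)
    Q=L[m]; print(n,len(Q),"zmax",np.percentile(Q[:,2],[95,99.5]),"y",np.percentile(Q[:,1],[.5,99.5]))
    for z0 in range(125,300,15):
        q=Q[(Q[:,2]>z0)&(Q[:,2]<z0+15)&(abs(Q[:,1]+80)<40)]
        if len(q): print(z0+7,len(q),np.median(q[:,0]).round(1))
    # chest walls
    m=(L[:,2]>20)&(L[:,2]<100)&(abs(L[:,1])<135)&(abs(L[:,0])<100)
    if n=="scene": print("back face x",np.median(L[m&(L[:,0]>75),0]), "side y",np.median(L[m&(L[:,1]<-115),1]), "rim z",np.median(L[(L[:,2]>95)&(L[:,2]<125)&(L[:,1]<-112)&(abs(L[:,1])<135)&(abs(L[:,0])<70),2]))
# lid top of handle in world
E
```

```text
[[-0.     0.435 -0.901]
 [ 0.002 -0.901 -0.435]
 [-1.    -0.002 -0.   ]] jaw yaw -64.2298892603289
scene 3502 zmax [279.9948253  282.90374789] y [-125.81336341  122.69840574]
132 94 101.7
147 103 103.5
162 93 104.9
177 106 106.6
192 104 108.4
207 110 110.2
222 112 111.8
237 109 113.7
252 114 115.1
267 121 117.1
282 132 115.7
back face x 85.47494213766649 side y -123.95417703234364 rim z 109.55517309824398
top 2408 zmax [280.23298083 282.57645783] y [-124.94298035  122.36528116]
132 35 87.1
147 41 88.7
162 43 90.5
177 38 92.1
192 46 93.9
207 48 95.6
222 49 97.4
237 50 99.1
252 55 101.0
267 62 102.8
282 209 110.4
```

```bash
python3 -m crank '[0.6,60,60,0,0, 0.6,110,110,0,0.1, 0.6,150,170,0,0.196, 0.6,180,225,-10,0.196, 0.6,210,280,-40,0.196, 0.6,230,330,-70,0.196, 0.6,242,364,-95,0.196, 0.6,242,364,-95,0.196, 0.6,242,364,-95,0.196]'; python3 - <<'E'
from h import *
print(np.degrees(yaw()),manip.sense()["q"])
snap("wrist","pics/w1.png")
E
```

```text
t: 1.27
tcp_pos: [0.5134, -0.1967, 0.1601]
tool_rot: [-0.669, -0.226, 0.671, -0.225]
force: [-0.2, -0.4, 0.4]
finger_gap: 0.6
-52.80524578271203 [-5.69130425e-01  5.62548481e-01  1.70922983e+00 -6.38108963e-05
  8.73282572e-01  3.52534034e-01]
```

View pics/w1.png

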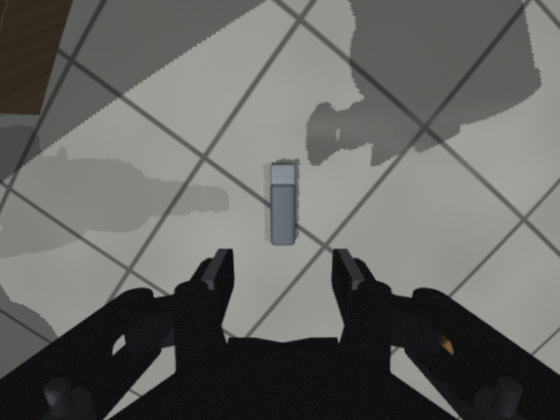

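The wrist view shows the lighter upright between the jaws, spanning (271–295, 163–244) with its head at the top, and well aligned. I'll check its position by casting rays.

```bash
python3 - <<'E'
from h import *
s=load("pics/w1.npz")
c=[onz(s,u,v,0.013) for u,v in [(272,163),(295,163),(295,244),(272,244)]]
print(np.round(np.array(c)*1000,1), np.mean(c,0)*1000, manip.sense()["tcp_pos"]*1000)
d=c[0]-c[3]; print(np.degrees(np.arctan2(d[1],d[0])))
E
```

```text
[[ 540.3 -164.2   13. ]
 [ 552.9 -180.7   13. ]
 [ 491.3 -228.4   13. ]
 [ 477.8 -210.7   13. ]] [ 515.59505249 -195.99729772   13.        ] [ 513.75332021 -198.30744889  160.90749421]
36.62750722346879
```

```bash
python3 -m crank '[0.6,1,2,-50,0, 0.6,1,2,-100,0, 0.6,1,2,-120,0, 0.6,1,2,-130,0, 0.6,1,2,-130,0]'; python3 -m crank '[0.2,0,0,0,0, 0.2,0,0,0,0, 0.2,0,0,0,0, 0.15,0,0,0,0, 0.15,0,0,0,0]' 40
```

```text
t: 1.95
tcp_pos: [0.5149, -0.198, 0.0315]
tool_rot: [0.671, 0.224, -0.671, 0.224]
force: [0.2, 0.7, 0.5]
finger_gap: 0.599
t: 2.58
tcp_pos: [0.5156, -0.1975, 0.0327]
tool_rot: [0.671, 0.224, -0.67, 0.225]
force: [-1.1, -1.3, 7.2]
finger_gap: 0.266
```

```bash
python3 -m crank '[0.15,0,0,50,0, 0.15,0,0,110,0, 0.15,0,0,165,0, 0.15,2,55,175,-0.1, 0.15,4,110,175,-0.25, 0.15,6,170,175,-0.4, 0.15,8,230,175,-0.454, 0.15,9,280,175,-0.454, 0.15,9,313,175,-0.454, 0.15,9,313,175,-0.454]'; python3 - <<'E'
from h import *
print(np.degrees(yaw()),manip.sense()["tcp_pos"])
snap("wrist","pics/w2.png"); snap("top","pics/t2.png")
E
```

```text
t: 3.82
tcp_pos: [0.5231, 0.1186, 0.2065]
tool_rot: [0.704, 0.069, -0.704, 0.069]
force: [1.3, -0.0, 0.5]
finger_gap: 0.261
-78.75523778231336 [0.52306897 0.11856747 0.20653014]
```

View pics/w2.png

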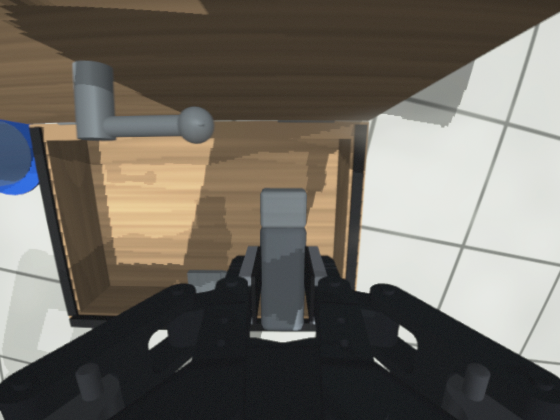

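View pics/t2.png

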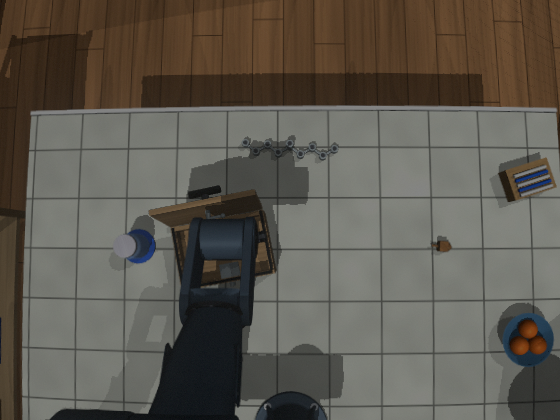

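The lighter is held at (283,260) in the wrist view and lies square with the compartment, clear of the pawl arm at (150,125). Lowering it now.

```bash
python3 -m crank '[0.15,1,-1,-40,0, 0.15,1,-1,-80,0, 0.15,1,-1,-100,0, 0.15,1,-1,-107,0, 0.15,1,-1,-107,0]'; python3 -m crank '[0.15,0,0,-2,0, 0.15,0,0,-2,0]'
```

```text
t: 4.55
tcp_pos: [0.525, 0.1143, 0.0994]
tool_rot: [-0.704, -0.067, 0.704, -0.067]
force: [0.0, -1.5, -0.6]
finger_gap: 0.265
t: 4.8
tcp_pos: [0.5252, 0.1151, 0.0981]
tool_rot: [0.704, 0.068, -0.703, 0.068]
force: [-0.5, 0.6, -0.1]
finger_gap: 0.264
```

```bash
python3 -m crank '[0.15,0,0,-2,0, 0.15,0,0,-2,0]';python3 -m crank '[0.15,0,0,-2,0, 0.15,0,0,-2,0]'
```

```text
t: 5.05
tcp_pos: [0.5247, 0.1153, 0.0954]
tool_rot: [0.704, 0.068, -0.704, 0.068]
force: [-0.1, -0.0, -1.2]
finger_gap: 0.263
t: 5.3
tcp_pos: [0.5249, 0.1153, 0.0947]
tool_rot: [0.704, 0.068, -0.704, 0.068]
force: [-2.2, -0.6, 10.2]
finger_gap: 0.261
```

Contact with the floor (10 N). I'll open a little, then lift out.

```bash
python3 -m crank '[0.5,0,0,1,0, 0.5,0,0,2,0, 0.5,0,0,2,0, 0.5,0,0,30,0, 0.5,0,0,80,0, 0.5,0,0,130,0, 0.5,0,0,160,0, 0.5,0,0,160,0]'; python3 - <<'E'
from h import *
snap("wrist","pics/w3.png"); print(manip.sense()["q"])
E
```

```text
t: 6.3
tcp_pos: [0.5262, 0.1153, 0.2557]
tool_rot: [0.706, 0.068, -0.702, 0.068]
force: [-0.6, -0.4, -0.3]
finger_gap: 0.496
[ 8.03171982e-03  4.12494263e-01  1.65616443e+00 -2.21735925e-05
  1.07117726e+00  1.38699232e+00]
```

View pics/w3.png

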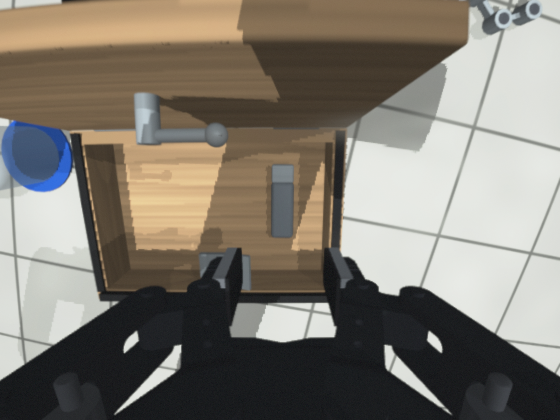

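The lighter lies flat in the compartment at (282,200) and clear of the keeper at (225,270). Next I go up and over the lid, to behind its outer face.

```bash
python3 -m crank '[0,0,0,45,0, 0,0,0,90,0, 0,0,0,95,0, 0,50,8,95,0, 0,100,16,95,0, 0,134,22,95,0, 0,134,22,95,0]'; python3 - <<'E'
from h import *
st=manip.sense();print(np.degrees(yaw()),st["tcp_pos"],R.from_quat(st["tool_rot"]).as_matrix()[:,0])
snap("wrist","pics/w4.png");snap("scene","pics/s4.png")
E
```

```text
t: 7.22
tcp_pos: [0.6596, 0.1372, 0.3437]
tool_rot: [-0.702, -0.068, 0.706, -0.068]
force: [-1.5, -0.6, -0.8]
finger_gap: 0.003
-79.01685341139996 [0.65963747 0.13715443 0.34369412] [-5.67092838e-03 -2.24867650e-04 -9.99983895e-01]
```

View pics/s4.png

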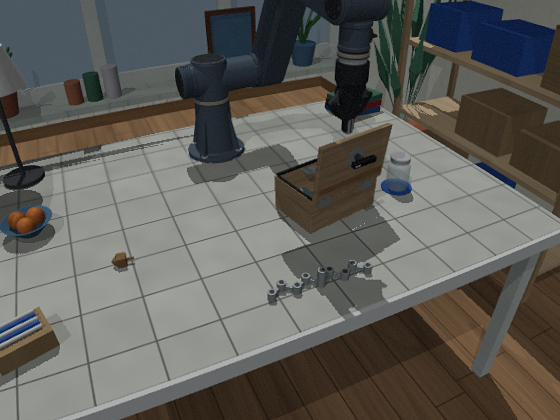

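```bash
cat >> h.py <<'E'
def proj(s,P):
    c=att(s).T@(np.array(P)-np.array(s["origin"])); x,y=c[0]/c[2],c[1]/c[2]; k=1+float(s["k1"])*(x*x+y*y); return s["fx"]*x*k+s["cx"],s["fy"]*y*k+s["cy"],c[2]
E
python3 - <<'E'
from h import *
s=load("pics/s4.npz"); print(proj(s,[.66,.137,.319]),proj(s,[.66,.137,.344]),s["range_z"][122:135:3,347])
lid=W(502,177.5,117,-70)/1000; print(lid,proj(s,[*lid,.282]))
E
```

```text
(np.float64(347.09237964917736), np.float64(132.81666314468941), np.float64(1.0882976089175649)) (np.float64(347.83138250235555), np.float64(123.1491607516176), np.float64(1.0738461066231022)) [1.0599269 1.0646513 1.0690225 1.0748243 1.0798914]
[0.6303922  0.13162578] (np.float64(337.84702701648877), np.float64(142.1623460764194), np.float64(1.129758280572969))
```

View pics/w4.png

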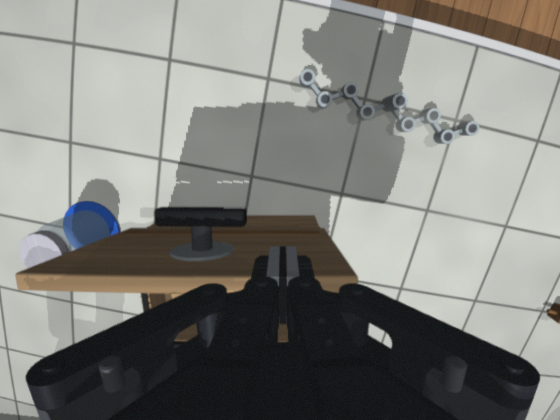

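The fingers are outside the lid's outer face, to the right of the T-bar. Computing the arc now.

```bash
python3 - <<'E'
from h import *
p=manip.sense()["tcp_pos"]*1000; print(p)
for th in [1.684,1.6,1.5,1.4,1.3,1.2,1.1,1.0,.9,.8,.7,.6,.5,.4,.3,.2,.15,.1,.05,.03]:
    Fx=85-150*np.cos(th)+14*np.sin(th); Fz=112+150*np.sin(th)+14*np.cos(th)
    w=W(502,177.5,Fx+11,-70); t=np.array([*w,Fz+25]); print(th,(Fx+11).round(),t.round(),(t-p).round())
E
```

```text
[657.49375037 137.09298092 345.04755583]
1.684 127.0 [640. 134. 284.] [-17.  -4. -61.]
1.6 114.0 [628. 131. 287.] [-30.  -6. -59.]
1.5 99.0 [613. 128. 288.] [-44.  -9. -57.]
1.4 84.0 [598. 125. 287.] [-59. -12. -58.]
1.3 69.0 [584. 122. 285.] [-74. -15. -60.]
1.2 55.0 [569. 119. 282.] [-88. -18. -63.]
1.1 40.0 [555. 117. 277.] [-102.  -20.  -68.]
1.0 27.0 [542. 114. 271.] [-116.  -23.  -74.]
0.9 14.0 [529. 112. 263.] [-128.  -26.  -82.]
0.8 2.0 [517. 109. 254.] [-140.  -28.  -91.]
0.7 -10.0 [506. 107. 244.] [-151.  -30. -101.]
0.6 -20.0 [496. 105. 233.] [-161.  -32. -112.]
0.5 -29.0 [487. 103. 221.] [-170.  -34. -124.]
0.4 -37.0 [480. 102. 208.] [-178.  -35. -137.]
0.3 -43.0 [473. 100. 195.] [-184.  -37. -150.]
0.2 -48.0 [468.  99. 181.] [-189.  -38. -165.]
0.15 -50.0 [466.  99. 173.] [-191.  -38. -172.]
0.1 -52.0 [465.  99. 166.] [-193.  -38. -179.]
0.05 -53.0 [464.  98. 158.] [-194.  -39. -187.]
0.03 -54.0 [463.  98. 155.] [-194.  -39. -190.]
```

```bash
python3 -m crank '[0,2,0,-30,0, 0,2,0,-62,0, 0,2,0,-62,0, 0,-15,-4,-62,0, 0,-30,-6,-60,0, 0,-44,-9,-58,0, 0,-59,-12,-58,0, 0,-59,-12,-58,0]'; python3 - <<'E'
from h import *
snap("scene","pics/s5.png"); cv2.imwrite("pics/s5c.png",cv2.resize(load("pics/s5.npz")["img"][60:260,230:450],None,fx=3,fy=3)[...,::-1])
E
```

```text
t: 8.32
tcp_pos: [0.5987, 0.1251, 0.2915]
tool_rot: [0.704, 0.068, -0.704, 0.068]
force: [0.0, -0.0, 0.2]
finger_gap: 0.002
```

View pics/s5c.png

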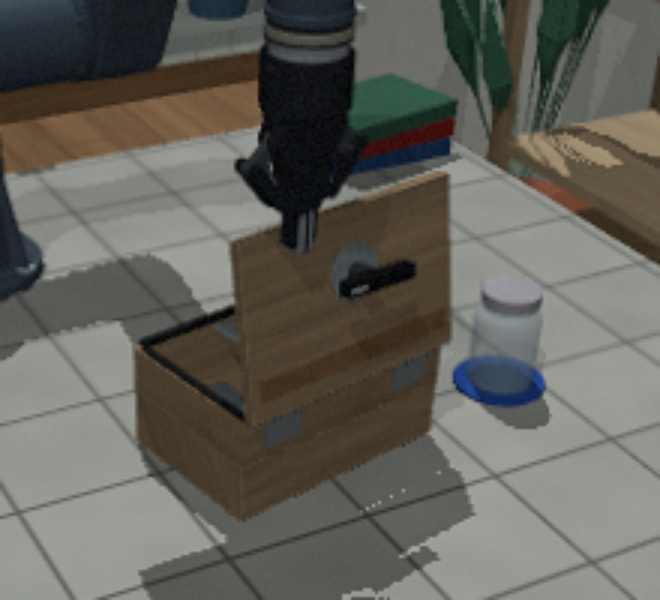

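The scene view shows the finger at (300,240 in the crop) pushing near the lid's top edge. The lid has come forward and the bar is clear.

```bash
python3 -m crank '[0,-15,-3,-3,0, 0,-29,-6,-6,0, 0,-43,-8,-11,0, 0,-57,-11,-17,0, 0,-69,-14,-25,0, 0,-81,-16,-34,0, 0,-92,-18,-44,0, 0,-102,-20,-55,0, 0,-111,-22,-67,0, 0,-111,-22,-67,0]'; python3 - <<'E'
from h import *
snap("scene","pics/s6.png"); cv2.imwrite("pics/s6c.png",cv2.resize(load("pics/s6.npz")["img"][60:260,230:450],None,fx=3,fy=3)[...,::-1])
E
```

```text
t: 9.62
tcp_pos: [0.4882, 0.1032, 0.2229]
tool_rot: [-0.703, -0.068, 0.705, -0.068]
force: [-0.6, 0.7, 0.4]
finger_gap: 0.001
```

View pics/s6c.png

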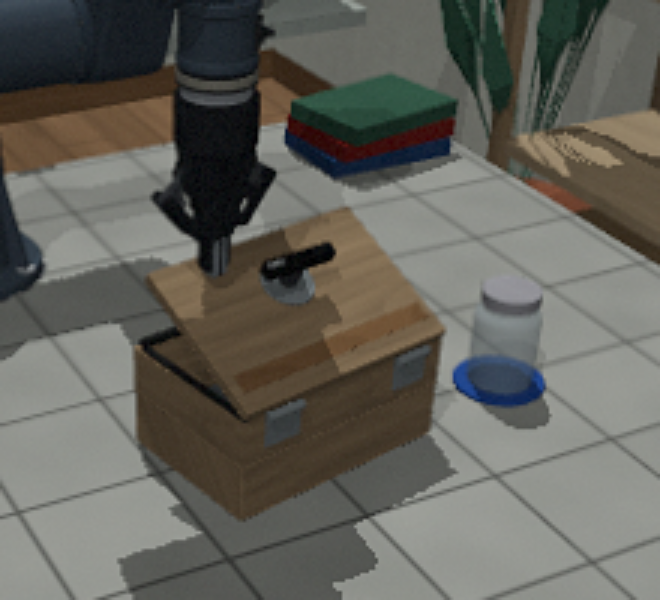

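The lid is about half shut, with the fingertip on its face near the free edge.

```bash
python3 -m crank '[0,-5,-1,-7,0, 0,-8,-1,-14,0, 0,-11,-2,-20,0, 0,-14,-3,-27,0, 0,-17,-3,-34,0, 0,-19,-4,-41,0, 0,-21,-4,-48,0, 0,-21,-4,-48,0]'; python3 -m crank '[0,-1,0,-4,0, 0,-1,0,-8,0, 0,-1,0,-8,0]'
```

```text
t: 10.68
tcp_pos: [0.4672, 0.0992, 0.1747]
tool_rot: [-0.703, -0.068, 0.704, -0.068]
force: [-0.6, 0.9, -0.0]
finger_gap: 0.003
t: 11.05
tcp_pos: [0.4666, 0.0992, 0.167]
tool_rot: [-0.704, -0.068, 0.704, -0.068]
force: [-1.0, 0.1, 0.2]
finger_gap: -0.002
```

```bash
python3 -m crank '[0,0,0,-3,0, 0,0,0,-6,0, 0,0,0,-6,0]'; python3 -m crank '[0,0,0,-2,0, 0,0,0,-2,0]';  python3 - <<'E'
from h import *
snap("scene","pics/s7.png"); cv2.imwrite("pics/s7c.png",cv2.resize(load("pics/s7.npz")["img"][60:260,230:450],None,fx=3,fy=3)[...,::-1])
E
```

```text
t: 11.42
tcp_pos: [0.4666, 0.0992, 0.1611]
tool_rot: [-0.704, -0.068, 0.704, -0.068]
force: [0.1, 0.5, -0.3]
finger_gap: -0.001
t: 11.68
tcp_pos: [0.4667, 0.0992, 0.1592]
tool_rot: [-0.704, -0.068, 0.704, -0.068]
force: [-0.1, 0.1, -1.4]
finger_gap: -0.001
```

View pics/s7c.png

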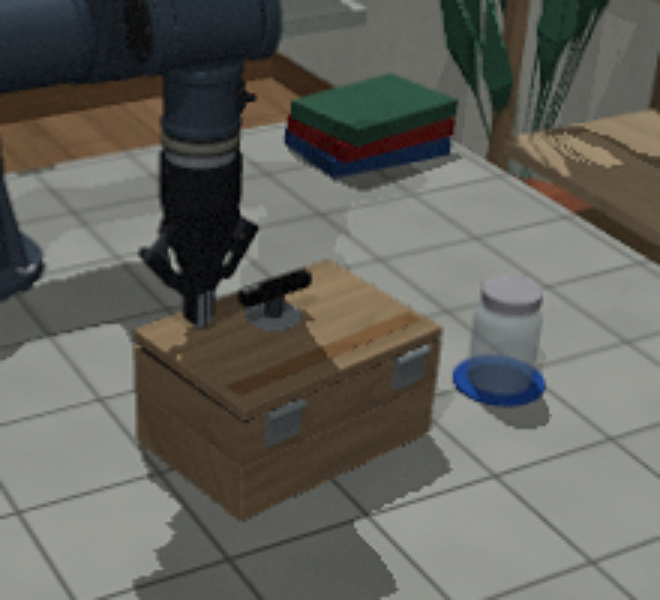

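The lid is nearly down, with a small gap at the front. I'll press on in small steps.

```bash
for i in 1 2; do python3 -m crank '[0,0,0,-2,0, 0,0,0,-2,0]' | egrep "pos|force"; done
```

```text
tcp_pos: [0.4667, 0.0992, 0.1572]
force: [-0.3, -0.1, 1.5]
tcp_pos: [0.4666, 0.0992, 0.1551]
force: [-0.5, 0.6, -0.3]
```

```bash
python3 -m crank '[0,0,0,-2,0, 0,0,0,-2,0]' | egrep "pos|force"; python3 - <<'E'
from h import *
s=snap("scene","pics/s8.png"); c=cloud(s)*1000; P=c.reshape(-1,3); P=P[~np.isnan(P[:,0])]
Rz=np.array([[np.cos(YC),np.sin(YC)],[-np.sin(YC),np.cos(YC)]]); L=np.c_[(P[:,:2]-[502,177.5])@Rz.T,P[:,2]]
for y0,y1 in [(-120,-95),(60,120)]:
  for x0 in (-80,-60,-40,-20,0,20,40,60):
    m=(L[:,1]>y0)&(L[:,1]<y1)&(L[:,0]>x0)&(L[:,0]<x0+20)&(L[:,2]>110)&(L[:,2]<150); print(y0,x0+10,m.sum(),np.median(L[m,2]).round(1) if m.any() else '')
E
```

```text
tcp_pos: [0.4666, 0.0992, 0.1534]
force: [-1.9, -0.9, 1.8]
-120 -70 30 129.2
-120 -50 36 129.6
-120 -30 33 128.6
-120 -10 31 129.0
-120 10 36 128.0
-120 30 40 127.9
-120 50 35 127.5
-120 70 37 127.5
60 -70 32 130.5
60 -50 55 129.9
60 -30 61 129.3
60 -10 64 128.5
60 10 65 128.8
60 30 71 127.9
60 50 67 128.5
60 70 72 127.7
```

```bash
for i in 1 2; do python3 -m crank '[0,0,0,-1,0, 0,0,0,-1,0]' | egrep "pos|force"; done; python3 - <<'E'
from h import *
for i in range(4): print(manip.sense()["force"])
E
```

```text
tcp_pos: [0.4666, 0.0992, 0.1525]
force: [-2.2, -0.6, 4.9]
tcp_pos: [0.4664, 0.0992, 0.1516]
force: [-1.9, -0.3, 6.6]
[-1.91733932 -0.26478055  6.63067593]
[-1.91733932 -0.26478055  6.63067593]
[-1.91733932 -0.26478055  6.63067593]
[-1.91733932 -0.26478055  6.63067593]
```

The force reads 6.6 N, so the lid is on the gasket. Now I lift off and hover over the T-handle.

```bash
python3 -m crank '[0,0,0,40,0, 0.2,0,0,90,0.1, 0.5,2,10,115,0.28, 0.5,3,20,115,0.46, 0.5,5,30,115,0.64, 0.5,7,40,115,0.82, 0.5,9,55,115,1.0, 0.5,11,65,115,1.18, 0.5,11,73,115,1.36, 0.5,11,73,115,1.5]'; python3 - <<'E'
from h import *
print(np.degrees(yaw()),manip.sense()["q"]); snap("wrist","pics/w9.png"); snap("top","pics/t9.png")
E
```

```text
t: 14.28
tcp_pos: [0.4778, 0.1728, 0.2659]
tool_rot: [0.467, 0.531, -0.467, 0.531]
force: [0.8, 0.2, -0.5]
finger_gap: 0.499
7.25607706211283 [ 1.26638203e-01  3.58093882e-01  1.71051770e+00  3.04757973e-04
  1.07282346e+00 -1.49798627e-04]
```

View pics/w9.png

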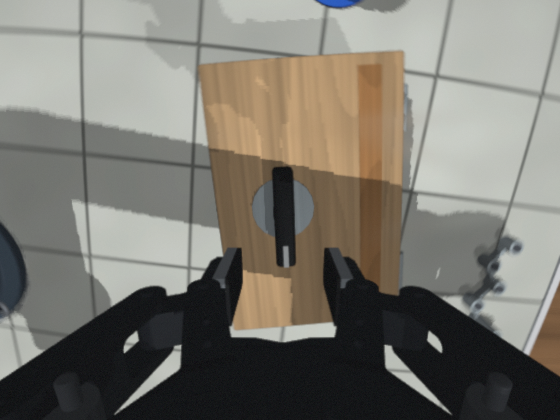

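The wrist view shows the lid flat and the black bar running from (283,168) to (287,267), with its stem disc at (283,208). Measuring it now.

```bash
python3 - <<'E'
from h import *
s=load("pics/w9.npz"); im=s["img"].astype(int); m=np.zeros(im.shape[:2],np.uint8)
m[160:275,262:305]=(im[160:275,262:305].max(-1)<60)
n,l,st,ce=cv2.connectedComponentsWithStats(m); k=1+np.argmax(st[1:,4]); print(st[k])
c=cloud(s)*1000; P=c[(l==k)&(c[...,2]>155)]; print(np.percentile(P[:,2],[5,50,95]))
P=np.array([onz(s,u,v,.168)*1000 for v,u in np.argwhere((l==k)&(c[...,2]>155))]); 
r=cv2.minAreaRect(P[:,:2].astype(np.float32)); print(r); print(W(502,177.5,-25,0),manip.sense()["tcp_pos"]*1000)
Q=c.reshape(-1,3); Q=Q[~np.isnan(Q[:,0])];Rz=np.array([[np.cos(YC),np.sin(YC)],[-np.sin(YC),np.cos(YC)]]); L=np.c_[(Q[:,:2]-[502,177.5])@Rz.T,Q[:,2]]
m=(L[:,1]>20)&(L[:,1]<110)&(abs(L[:,0])<75)&(L[:,2]>110)&(L[:,2]<150)
print(len(L[m]),np.polyfit(85-L[m,0],L[m,2],1))
E
```

```text
[ 272  166   24  101 1868]
[167.23733786 169.05128905 170.2612745 ]
((478.7222900390625, 176.22372436523438), (15.634254455566406, 78.96593475341797), 9.1738920211792)
[477.478667   172.63130121] [477.77504635 172.41739469 265.92864875]
18509 [2.97637797e-02 1.26054473e+02]
```

```bash
python3 - <<'E'
from h import *
s=load("pics/w9.npz"); print("disc wrist",onz(s,283,208,.131)*1000)
c=cloud(s)*1000
# lid top-face corners in wrist
for u,v in [(201,66),(403,52),(234,328)]: print(onz(s,u,v,.128)*1000)
print("expected", *[W(502,177.5,a,b) for a,b in [(-85,125),(85,125),(-85,-125)]])
t=load("pics/top0.npz"); print()
E
```

```text
disc wrist [478.21480481 175.07854828 131.        ]
[396.90227012 284.41140466 128.        ]
[558.61997383 316.3543927  128.        ]
[444.30865192  41.73075618 128.        ]
expected [394.28397386 283.55308913] [561.02903827 316.66024088] [442.97096173  38.33975912]
```

View pics/t9.png

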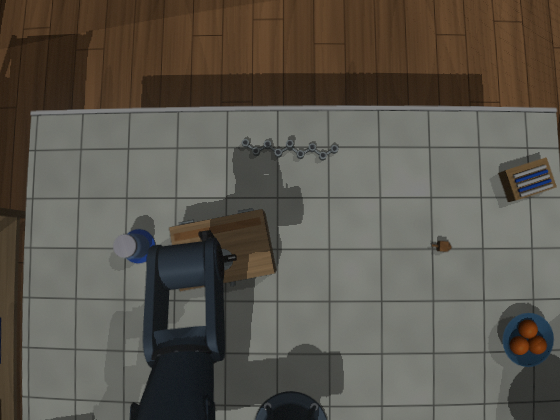

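```bash
python3 -m crank '[0.5,1,2,-40,0.035, 0.5,1,2,-75,0.035, 0.5,1,2,-92,0.035, 0.5,1,2,-98,0.035, 0.5,1,2,-98,0.035]'; python3 -m crank '[0.1,0,0,0,0, 0.1,0,0,0,0, 0.1,0,0,0,0, 0.1,0,0,0,0, 0.1,0,0,0,0]' 60; python3 - <<'E'
from h import *
print(np.degrees(yaw()),manip.sense()["ft_torque"]); snap("wrist","pics/w10.png");
E
```

```text
t: 15.0
tcp_pos: [0.4789, 0.1741, 0.1683]
tool_rot: [0.46, 0.537, -0.46, 0.537]
force: [1.3, 0.2, 0.4]
finger_gap: 0.499
t: 15.62
tcp_pos: [0.4783, 0.1741, 0.1684]
tool_rot: [0.459, 0.538, -0.46, 0.537]
force: [-2.1, -0.2, 2.6]
finger_gap: 0.176
8.945448379682706 [-0.19892883  0.61818391 -0.01638695]
```

View pics/w10.png

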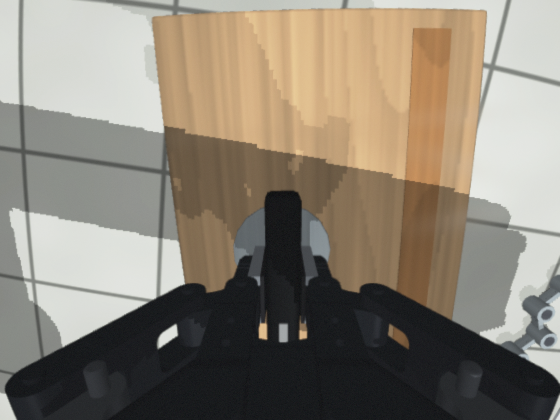

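The bar is held between the pads (gap 0.176, about 15 mm). Turning it clockwise now.

```bash
python3 -m crank '[0.1,0,0,0,-0.12, 0.1,0,0,0,-0.24, 0.1,0,0,0,-0.36, 0.1,0,0,0,-0.48, 0.1,0,0,0,-0.6, 0.1,0,0,0,-0.72, 0.1,0,0,0,-0.72]' 60; python3 - <<'E'
from h import *
st=manip.sense();print(np.degrees(yaw()),st["ft_torque"],st["q"][5])
E
```

```text
t: 16.55
tcp_pos: [0.4775, 0.1742, 0.1683]
tool_rot: [-0.618, -0.342, 0.62, -0.341]
force: [-3.4, -0.6, 3.9]
finger_gap: 0.174
-32.25262102404763 [-0.21991825  0.98286362 -0.042491  ] 0.6923145272093358
```

```bash
python3 -m crank '[0.1,0,0,0,-0.12, 0.1,0,0,-1,-0.24, 0.1,0,0,-1,-0.36, 0.1,0,0,-2,-0.48, 0.1,0,0,-2,-0.6, 0.1,0,0,-3,-0.7, 0.1,0,0,-3,-0.76, 0.1,0,0,-3,-0.8, 0.1,0,0,-3,-0.8]' 60; python3 - <<'E'
from h import *
st=manip.sense();print(np.degrees(yaw()),st["ft_torque"],st["q"][5])
E
```

```text
t: 17.68
tcp_pos: [0.4764, 0.1747, 0.1661]
tool_rot: [-0.702, -0.074, 0.705, -0.073]
force: [-8.3, 2.0, 12.5]
finger_gap: 0.175
-78.0353321195917 [ 0.01528566  1.31066668 -0.03030742] 1.4913538290482447
```

```bash
python3 -m crank '[0.1,0,0,-1,-0.04, 0.1,0,0,-1,-0.06, 0.1,0,0,-1,-0.06]' 60; python3 - <<'E'
from h import *
st=manip.sense();print(np.degrees(yaw()),st["ft_torque"],st["q"][5])
E
```

```text
t: 18.05
tcp_pos: [0.4764, 0.1748, 0.1659]
tool_rot: [-0.704, -0.054, 0.706, -0.054]
force: [-10.0, 1.6, 18.2]
finger_gap: 0.18
-81.2309279639508 [0.12809987 1.64516664 0.82747651] 1.548523516462004
```

The moment has jumped to 0.83 N m, so the handle is at its stop. Letting go.

```bash
python3 -m crank '[0.5,0,0,0,0, 0.6,0,0,0,0, 0.6,0,0,0,0, 0.6,0,0,40,0, 0.6,0,0,90,0, 0.6,0,0,120,0, 0.6,0,0,120,0]'; python3 - <<'E'
from h import *
s=snap("wrist","pics/w11.png"); im=s["img"].astype(int); c=cloud(s)*1000
m=((c[...,2]>155)&(c[...,2]<180)&(im.max(-1)<70)); m[:150]=0; m[:,:200]=0; m[:,380:]=0
n,l,st,ce=cv2.connectedComponentsWithStats(m.astype(np.uint8)); k=1+np.argmax(st[1:,4]); print(st[k],np.nanmedian(c[l==k][:,2]))
P=np.array([onz(s,u,v,.166)*1000 for v,u in np.argwhere(l==k)]); print(cv2.minAreaRect(P[:,:2].astype(np.float32)))
Q=c.reshape(-1,3); Q=Q[~np.isnan(Q[:,0])];Rz=np.array([[np.cos(YC),np.sin(YC)],[-np.sin(YC),np.cos(YC)]]); L=np.c_[(Q[:,:2]-[502,177.5])@Rz.T,Q[:,2]]
q=(abs(L[:,1])>35)&(abs(L[:,1])<110)&(abs(L[:,0])<75)&(L[:,2]>110)&(L[:,2]<150)
print(q.sum(),np.polyfit(85-L[q,0],L[q,2],1))
E
```

```text
t: 18.92
tcp_pos: [0.4807, 0.1744, 0.2866]
tool_rot: [0.708, 0.052, -0.703, 0.052]
force: [-0.5, 0.7, -0.6]
finger_gap: 0.598
[ 270  172   22   90 1545] 166.22757893595633
((478.5904541015625, 175.06658935546875), (79.27238464355469, 15.802547454833984), 10.96256160736084)
23216 [3.69966632e-03 1.26066132e+02]
```

View pics/w11.png

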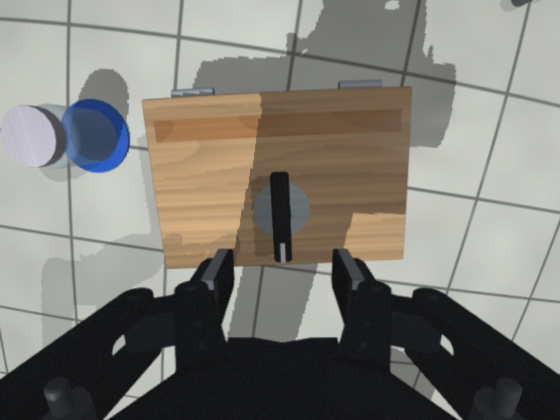

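The bar now runs front to back, from (280,173) to (284,262), at 10.96° against the chest's 11.2°. The lid is at 0.004 rad. One last check that the other objects haven't moved, then I hand in.

```bash
python3 - <<'E'
from h import *
b=snap("top","pics/t12.png")["img"].astype(int); a=load("pics/top0.npz")["img"].astype(int)
for n,(u0,u1,v0,v1) in dict(menorah=(238,342,135,162),jar=(110,158,225,265),dreidel=(432,455,236,256)).items():
    d=abs(a-b)[v0:v1,u0:u1].max(-1); print(n,(d>60).sum(),d.size,d.mean())
st=manip.sense(); print(st["t"],st["force"],workorder.sign_off())
E
```

```text
menorah 0 2808 6.59508547008547
jar 199 1920 11.3390625
dreidel 0 460 22.269565217391303
the job is handed in; nothing more can be done
19.025 [ 0.24621059 -0.13094425 -0.71203701] None
```

View pics/t12.png

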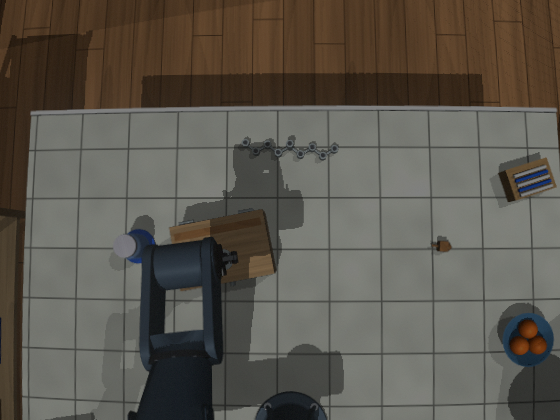

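The job is done and handed in at 19 s: the lighter is in the top compartment, and the lid is shut and latched. I laid the lighter flat in the compartment, swung the lid down and pressed it onto the gasket with 6.6 N (lid measured at 0.030 rad). I then turned the T-handle clockwise until it hit its stop (moment rose to 0.83 N m), let go and backed off.

**Last checks:**
- **Latch and lid:** The bar lies front to back within 0.3° of the chest axis, so the handle is at about 1.57 rad. The lid measures 0.004 rad. The gripper is open, well above the lid, with no force on it.
- **Menorah and dreidel:** A before/after comparison of the top view shows no change in the menorah. The dreidel patch only changed in overall brightness, with the dreidel still at (444,246).
- **Jar (disagreed):** 199 of 1920 pixels in its patch changed. I put this down to the arm's edge and the lid's shadow at the coaster. The jar still appears at (125,245), where it started, and the gripper never came near it.
- **Handle position (disagreed):** The wrist camera put the bar 2–4 mm further in y than the top camera's estimate of the chest. I gripped it about 2 mm from that estimate, and the turn went through without trouble.

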